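# Present the tomato sample with its scale to the phone camera

### The job

The tomato on the sample tray is to be photographed with a scale beside it: lay the ruler flat on the tray's empty ledge, flush along the long side of the white pocket block and about midway along it, and let go of it. Then lift the tray by its handle and carry it, keeping the tomato in its pocket and the ruler flush where you laid it, to the white background board in front of the phone, and hold it there level and still with its underside about 100 mm above the board, the tomato over the middle of the board and the ruler's side turned squarely towards the phone. Finish while still holding the tray there for the picture, and leave everything else on the counter where it is.

Things in the scene. Friction and masses are not known exactly. Their poses are not given: they have to be found in the camera images.
- tray_grip (a point): centre of the black grip bar of the sample tray's handle, 69 mm above the tray's underside. Bar 72 mm long (x), 14 mm wide (y), 22 mm high, pinched from above across y; two thin steel posts at x = +-32 mm carry it, open below between them. Axes as tray. With tomato and ruler on it, the tray balances under about x = 13, y = 0
- tray: loose grey tray, about 0.35 kg; origin on its underside right below the handle's centre, x along its length, z up. 240 mm long (x -120 to 120), 146 mm wide (y -82 to 64); deck 5 mm thick, edge lip 4 mm wide, its top 10 mm up. Fixed white pocket block on the deck: x -110 to 110, y -20 to 56, top 13 mm up, two 24 mm round pockets at x +-70, y 18; the tomato lies in the +x one
- pocket (a point): where the tomato's centre lies when seated: x 70, y 18, z 40.5 mm in the tray's frame. The tomato rolls out over the rim if the tray is tipped about 23 degrees
- ledge (a point): on the deck of the tray (5 mm above its underside) at x 0, y -42 mm, axes of the tray: the middle of the ruler's underside lies here when the ruler is flush against the block's long side face (y = -20, 8 mm high above the deck) and midway. The empty ledge spans y -78 to -20
- tomato_center (a point): centre of the loose tomato, a ball of 60 mm diameter, about 0.1 kg, its top 70 mm above the tray's underside. Its axes mean nothing
- ruler_grip (a point): middle of the raised finger rib of the white ruler, 18 mm above the ruler's underside: rib 90 mm long (x), 10 mm thick (y), from 5 to 31 mm above the underside, pinched from above across y. Axes as ruler
- ruler_mid (a point): middle of the ruler's flat base, 2.5 mm above its underside, axes as ruler
- ruler: loose white ruler lying flat, about 0.07 kg; origin at the middle of its underside, x along it, z up. Base 160 mm long, 44 mm wide (y), 5 mm thick, black marks along both long edges, a rib standing along its middle; both ends and both edges are alike
- board_mid (a point): centre of the top of the white background board, 180 mm square and 3 mm thick, fixed on the counter. Its -y axis points to the phone, z up
- lens (a point): lens of the phone on its stand, fixed to the same base as the board: 202 mm from the board's middle in the board's -y direction, 274 mm above the counter, looking down at the place above the board. Stand: round foot 110 mm in diameter and an upright 250 mm from the board's middle, the phone 150 mm wide, its top about 315 mm above the counter
- station: board, stand and phone as one fixed piece; origin on the counter under the board's middle, axes as board_mid
- stamp: bystander, loose: black hand stamp, 50 x 36 mm, 78 mm high, origin under its middle
- marker: bystander, loose: marker pen lying down, 133 mm long, 17 mm thick, origin under its middle
- tape: bystander, loose: tape dispenser, 150 x 55 mm, 88 mm high, origin under its middle
Things that resemble listed ones, but are neither listed nor needed, are in the scene too. There is more than one size of the ruler; the one meant has the size given above. Leave any purple look-alike of the part that bears tomato_center alone.

How it is judged:
By the outcome, as a careful person would: the job done as asked, in the order asked, and still so for the second after the job is handed in, while the arm keeps its last pose, push and grip.
It also fails if it takes over 64 s, if anything falls off the work surface, if the arm or the gripper's body presses on something with over 40 N, if the wrist force passes 120 N, or if a joint passes its speed limit or range.

### The arm

A 7-joint arm with a two-finger parallel gripper is mounted at the origin on the work surface. World frame = base frame: x ahead of the robot, y to its left, z up, the work surface at z = 0. Lengths are in m, angles in rad, forces in N, time in s.
With the tool pointing down it reaches from about 0.425 to 0.875 m from the base axis. Payload 4.7 kg.
Tool frame: the origin (TCP) lies on the centre line of the jaws, within the pads' length; the fingertips stand 8 mm ahead of it and the grasp point (between the pads) lies 11 mm behind it; z points along the fingers, y is the direction in which the jaws open and shut (so a half turn about z gives the same grasp; the last joint's range is limited). The gripper opens to 87 mm and grips with 3 to 60 N. Pads are 19 mm wide; open, the fingers measure 117 mm over their backs; the gripper's body (75 mm by 190 mm) begins 51 mm behind the grasp point.
Start: joints at [1.161, 0.321, -0.07, 1.45, 0.023, 1.371, -0.057], TCP at [0.267, -0.593, 0.231] pointing down, gripper open.
Joint ranges: [-2.86, 2.86], [-0.3, 2.09], [-1.38, 1.24], [0.06, 2.45], [-1.56, 4.7], [0.09, 2.05], [-2.69, 2.69]. Speed limits (rad/s): [2.57, 2.57, 3.14, 3.14, 3.14, 3.14, 3.14].

### API

Orientations are given as a unit quaternion [w, x, y, z].
In Python, from workcell import arm gives the robot as it stands.
- The arm moves only by the tool servo_tool, never from a script. Its arguments are lists of equal length, an entry for each row: "linear": the shift along the world's x, y, z in units of 50 cm (1.0 is 50 cm), a list of three; "dr": the turn, a rotation vector about the world's x, y, z in units of 45 degrees (1.0 is 45 degrees), a list of three; "fingers": the gripper command: -1 is shut, 1 is fully open, values between are in proportion. A call has 1 to 8 rows; each row shifts and turns the commanded pose from where the row before left it; what a row does not reach is not made up. A row lasts 1/12 s, in which the tool goes at most 41.7 mm and 7.16 degrees, less where a joint would pass 70% of its speed; a pose out of reach is approached as far as the arm can. A call with a number of a shift or a turn outside -1 to 1 is refused whole. A call with a gripper value outside its range is refused whole. The fingers move at their own pace and stop on an object; "grip_force" is the grip in N (left out, the last holds). Time passes only in rows, so rows that do not move let the fingers close. It gives the time, the measured TCP pose, the force and the opening at its end, in the units of the state.
- arm.get_obs(): the state, without advancing time (a new reading comes with each control period).
- arm.camera(name): name is "scene" or "top"; returns a dict with "frame" (400x640x3 uint8, red, green, blue), "fx", "fy", "cx", "cy" (pixels), "distortion" ([k1, k2, p1, p2, k3] as OpenCV has them; the pictures are not rectified), "origin" and "rotation" of the camera in the world. Camera axes: x right, y up, looking along -z (the intrinsics and any distortion apply to the point x, -y, -z); pixel columns grow to the right and rows downward; lengths in m; the calibration is good to about 2 mm. A picture is of the moment at which its call begins. There is no depth.
- arm.finish_job(): hands the job in, once; it reports no verdict.
The state is a dict: "clock": time; "qpos": joint angles; "qvel": joint speeds; "effort": joint torques, N m; "position": TCP position; "tool_rot": TCP orientation; "force": force on the tool from outside, world axes, zero at the start; "wrist_torque": the same for the moment, N m; "finger_gap": finger opening in m.
Only numpy, scipy, OpenCV 4.12 (cv2) and the standard library are available. Lean on these libraries where they do the work, as an engineer would, in place of code of your own. Each camera call takes 0.05 s, during which the arm holds its last target. There are 200 camera calls.

## Working session

There is one attempt and no reset: what is moved stays moved. The work goes in short steps, Python scripts to look and compute and a tool call to move; the robot and the scene stay as the last step left them, time stands still between calls to the robot, and variables do not carry over. Pictures are saved under pics/ and viewed, about 8 in all and at most 12, crops included, and the job is handed in when it is done.

Besides the shell and the picture viewer there is one more tool, called after ">>>" by a JSON object that holds its "fn" and its "kwargs", one argument or row to a line. servo_tool: Moves the arm, as the interface text tells. Its arguments: {"type":"object","properties":{"linear":{"type":"array","items":{"type":"array","items":{"type":"number","minimum":-1,"maximum":1}}},"dr":{"type":"array","items":{"type":"array","items":{"type":"number","minimum":-1,"maximum":1}}},"fingers":{"type":"array","items":{"type":"number"}},"grip_force":{"type":"number"}},"required":["linear","dr","fingers"]}

```bash
mkdir -p pics; cat > h.py <<'E'
import numpy as np, cv2, pickle
from workcell import arm
def snap(name,tag):
    c=arm.camera(name); pickle.dump(c,open(f'pics/{tag}.pkl','wb')); cv2.imwrite(f'pics/{tag}.png',c['frame'][:,:,::-1]); return c
def load(tag): return pickle.load(open(f'pics/{tag}.pkl','rb'))
def K(c): return np.array([[c['fx'],0,c['cx']],[0,c['fy'],c['cy']],[0,0,1.]])
def ray(c,uv):
    p=cv2.undistortPoints(np.array(uv,float).reshape(-1,1,2),K(c),np.array(c['distortion'],float)).reshape(-1,2)
    d=np.c_[p[:,0],-p[:,1],-np.ones(len(p))]@np.array(c['rotation']).T
    return np.array(c['origin']),d
def onz(c,uv,z):
    o,d=ray(c,uv); return o+d*((z-o[2])/d[:,2])[:,None]
def proj(c,P):
    q=(np.array(P,float).reshape(-1,3)-np.array(c['origin']))@np.array(c['rotation'])
    q=q*[1,-1,-1]
    return cv2.projectPoints(q,np.zeros(3),np.zeros(3),K(c),np.array(c['distortion'],float))[0].reshape(-1,2)
def tri(c1,u1,c2,u2):
    o1,d1=ray(c1,u1);o2,d2=ray(c2,u2);d1=d1[0];d2=d2[0]
    s=np.linalg.lstsq(np.c_[d1,-d2],o2-o1,rcond=None)[0]
    a=o1+d1*s[0];b=o2+d2*s[1]
    return (a+b)/2,np.linalg.norm(a-b)
def crop(c,x,y,w,h,s,fn):
    cv2.imwrite(fn,cv2.resize(c['frame'][y:y+h,x:x+w,::-1],None,fx=s,fy=s,interpolation=cv2.INTER_CUBIC))
E
python3 - <<'E'
from h import *
for n in('scene','top'):
    c=snap(n,n+'0'); print(n,c['origin'],np.round(c['rotation'],3).tolist(),c['fx'],c['distortion'])
print(arm.get_obs())
a=np.vstack([load('scene0')['frame'],load('top0')['frame']])[:,:,::-1]
cv2.imwrite('pics/both.png',cv2.resize(a,(480,600),interpolation=cv2.INTER_AREA))
E
```

```text
scene [1.50658869 0.29052447 0.89497613] [0.539, 0.274, 0.371, 0.705] 469.9729529826973 [-0.01702327  0.          0.          0.          0.        ]
top [0.30525699 0.03964825 1.17647187] [-0.68, -0.076, 0.082, 0.725] 387.6823863295154 [-0.05826332  0.          0.          0.          0.        ]
{'clock': 0.1, 'qpos': array([ 1.16109699,  0.32175139, -0.07008537,  1.45156585,  0.02261248,
        1.3708076 , -0.05692279]), 'qvel': array([ 0.00031762, -0.00011069, -0.00028316, -0.00132101,  0.00065607,
        0.00053618,  0.00040318]), 'effort': array([-2.48338465e-04, -4.92572558e+01, -4.05771118e-01, -3.13395560e+01,
       -6.40024315e-02,  3.95797240e-02,  6.44672923e-05]), 'position': array([ 0.2670478 , -0.59207032,  0.2295628 ]), 'tool_rot': array([-8.40377112e-04,  9.77631884e-01,  2.10321513e-01, -2.35235866e-04]), 'force': array([-0.30920457, -0.78876649, -0.14072391]), 'wrist_torque': array([0.01270453, 0.00406078, 0.00779654]), 'finger_gap': 0.08681251831373739}
```

View pics/scene0.png

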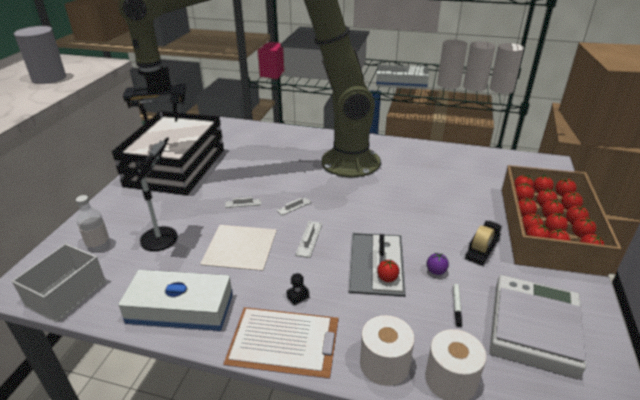

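View pics/top0.png

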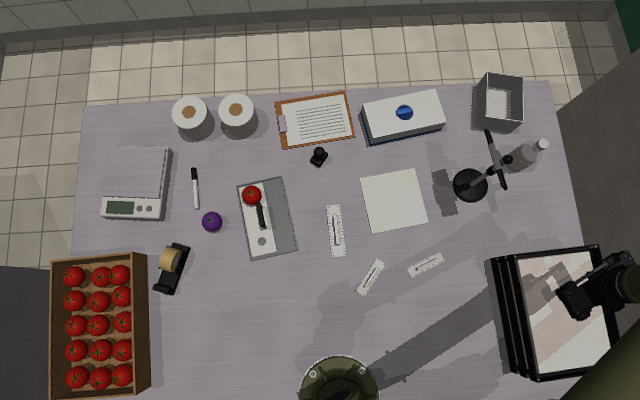

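Scene: the tray is at (377,263) with the tomato at (388,270), board at (240,246) and phone stand at (157,240). Ruler candidates in scene/top are A (308,238)/(336,231), B (294,206)/(370,276) and C (243,203)/(426,265). The purple ball is left alone. A looks like the largest, so I'll check its size in the crops.

```bash
python3 - <<'E'
from h import *
crop(load('top0'),230,160,220,148,3.6,'pics/t1.png')
crop(load('scene0'),190,180,230,130,3.45,'pics/s1.png')
E
```

```text
(no output)
```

View pics/t1.png

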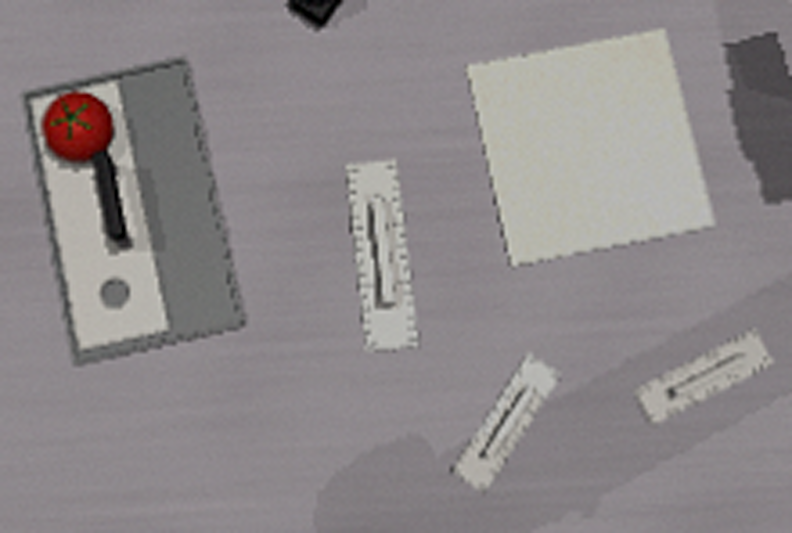

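View pics/s1.png

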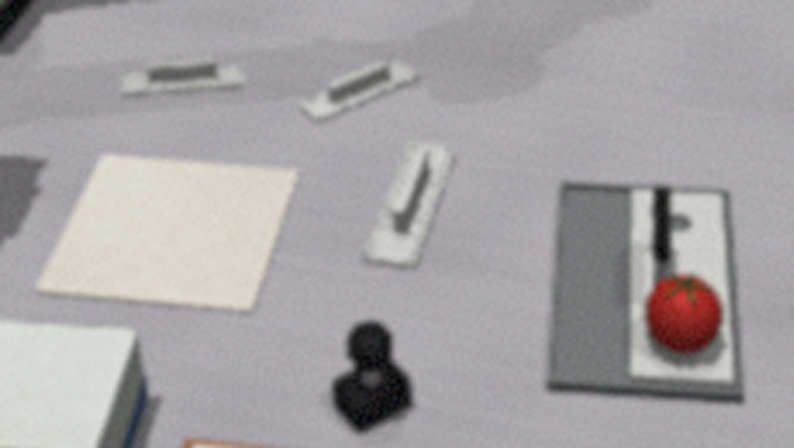

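Top crop: A is about 190 px long and 50 px wide, B about 137, C about 132, so A looks right. I'll triangulate the corners and fit poses.

```bash
cat > m.py <<'E'
from h import *
from scipy.optimize import least_squares
T=lambda p:(np.array(p,float)+.5)/3.6-.5+[230,160]
S=lambda p:(np.array(p,float)+.5)/3.45-.5+[190,180]
t=load('top0');s=load('scene0')
def L(a):return round(float(np.linalg.norm(a))*1000,1)
for n,q in dict(A=[(347,163),(396,160),(417,348),(368,351)],B=[(530,353),(559,377),(483,491),(452,468)],C=[(756,331),(773,361),(656,422),(638,391)]).items():
    p=onz(t,T(q),.005); print(n,'w',L(p[1]-p[0]),L(p[3]-p[2]),'l',L(p[2]-p[1]),L(p[3]-p[0]))
def fit(tp,sp,body,n):
    for a,b in zip(tp,sp):
        P,e=tri(t,T(a),s,S(b)); print(n,np.round(P*1000,1),'gap',round(e*1000,1))
    body=np.array(body)
    def f(x):
        R=np.array([[np.cos(x[2]),-np.sin(x[2])],[np.sin(x[2]),np.cos(x[2])]])
        P=np.c_[body[:,:2]@R.T+x[:2],body[:,2]]
        return np.r_[(proj(t,P)-T(tp)).ravel(),(proj(s,P)-S(sp)).ravel()]
    P0=onz(t,T(tp),.0).mean(0)
    r=least_squares(f,[P0[0],P0[1],0.1],loss='soft_l1'); print(n,'pose',np.round(r.x[:2]*1000,1),'yaw deg',np.degrees(r.x[2]).round(2),'px rms',np.sqrt(np.mean(r.fun**2)).round(2)); return r.x
# order: +x+y, +x-y, -x-y, -x+y (top image: up=+x, left=+y)
fit([(347,163),(396,160),(417,348),(368,351)],[(413,266),(366,257),(412,143),(454,152)],[(.08,.022,.005),(.08,-.022,.005),(-.08,-.022,.005),(-.08,.022,.005)],'ruler')
fit([(468,66),(665,30),(715,227),(513,266)],[(252,310),(38,291),(103,155),(297,170)],[(.09,.09,.003),(.09,-.09,.003),(-.09,-.09,.003),(-.09,.09,.003)],'board')
fit([(23,93),(185,59),(245,326),(77,365)],[(742,399),(549,390),(563,184),(729,190)],[(.12,.064,.01),(.12,-.082,.01),(-.12,-.082,.01),(-.12,.064,.01)],'tray')
for n,a,b in [('tomato',(78,127),(684,313)),('bar far end',(101,152),(662,258)),('bar near end',(122,243),(662,190))]:
    P,e=tri(t,T(a),s,S(b)); print(n,np.round(P*1000,1),round(e*1000,1))
print('lens foot',onz(t,[(470,185)],0)*1000,onz(s,[(158,238)],0)*1000)
E
python3 m.py
```

```text
Traceback (most recent call last):
  File "m.py", line 8, in <module>
    p=onz(t,T(q),.005); print(n,'w',L(p[1]-p[0]),L(p[3]-p[2]),'l',L(p[2]-p[1]),L(p[3]-p[0]))
  File "h.py", line 12, in onz
    o,d=ray(c,uv); return o+d*((z-o[2])/d[:,2])[:,None]
        ~~~^^^^^^
  File "h.py", line 9, in ray
    d=np.c_[p[:,0],-p[:,1],-np.ones(len(p))]@np.array(c['rotation']).T
      ~~~~~~~~~~~~~~~~~~~~~~~~~~~~~~~~~~~~~~^~~~~~~~~~~~~~~~~~~~~~~~~~
ValueError: matmul: Input operand 1 has a mismatch in its core dimension 0, with gufunc signature (n?,k),(k,m?)->(n?,m?) (size 4 is different from 3)
```

```bash
sed -i "s/np.array(c\['rotation'\])/Rm(c)/" h.py; cat >> h.py <<'E'
from scipy.spatial.transform import Rotation as Ro
def Rm(c): q=c['rotation']; return Ro.from_quat([q[1],q[2],q[3],q[0]]).as_matrix()
E
python3 m.py
```

```text
A w 42.2 41.0 l 161.2 161.1
B w 30.9 31.2 l 113.2 115.2
C w 28.2 29.0 l 112.9 113.6
ruler [553.4  -2.5   1.5] gap 1.0
ruler [553.1 -43.9   1.8] gap 0.7
ruler [391.9 -50.2  -0.8] gap 0.7
ruler [392.4  -9.9  -2.9] gap 2.3
ruler pose [473.8 -25.9] yaw deg 2.14 px rms 0.8
board [ 633.8 -113.7   -0.9] gap 0.3
board [ 656.3 -291.2   -2.2] gap 1.0
board [ 478.2 -314.8   -1.7] gap 2.0
board [ 4.557e+02 -1.375e+02 -4.000e-01] gap 1.6
board pose [ 556.9 -213.2] yaw deg 7.47 px rms 0.61
tray [633.2 275.2   2.1] gap 1.2
tray [656.4 133.5  -2.7] gap 0.4
tray [418.9  93.6   2.2] gap 1.4
tray [394.9 234.6   5.5] gap 0.9
tray pose [525.3 192.8] yaw deg 9.53 px rms 1.27
tomato [590.7 222.6  37.6] 0.4
bar far end [562.1 199.8  63.4] 1.0
bar near end [485.2 186.1  66.8] 1.8
lens foot [[ 589.06406716 -462.24310316    0.        ]] [[ 587.36279429 -466.54733962    0.        ]]
```

Ruler A measures 161 x 42 mm, so it is the one meant (B and C are about 113 x 30). Tray, tomato, bar, board and foot positions agree with the given geometry within about 3 mm. Next I go above the ruler.

>>> {"fn": "servo_tool", "kwargs": {
  "linear": [
    [0.026,0.071,0],
    [0.026,0.071,0],
    [0.026,0.071,0],
    [0.026,0.071,0],
    [0.026,0.071,0],
    [0.026,0.071,0],
    [0.026,0.071,0],
    [0.026,0.071,0]
  ],
  "dr": [
    [0,0,-0.031],
    [0,0,-0.031],
    [0,0,-0.031],
    [0,0,-0.031],
    [0,0,-0.031],
    [0,0,-0.031],
    [0,0,-0.031],
    [0,0,-0.031]
  ],
  "fingers": [0,0,0,0,0,0,0,0],
  "grip_force": 15
}}

```text
clock: 0.77
position: [0.3713, -0.3065, 0.2302]
tool_rot: [-0.0, 0.994, 0.114, -0.0]
force: [1.8, -0.5, -0.1]
finger_gap: 0.046
```

>>> {"fn": "servo_tool", "kwargs": {
  "linear": [
    [0.026,0.071,-0.01],
    [0.026,0.071,-0.02],
    [0.026,0.071,-0.03],
    [0.026,0.071,-0.03],
    [0.026,0.071,-0.03],
    [0.026,0.071,-0.03],
    [0.026,0.071,-0.03],
    [0.026,0.068,-0.03]
  ],
  "dr": [
    [0,0,-0.031],
    [0,0,-0.031],
    [0,0,-0.031],
    [0,0,-0.031],
    [0,0,-0.031],
    [0,0,-0.031],
    [0,0,-0.031],
    [0,0,-0.031]
  ],
  "fingers": [0,0,0,0,0,0,0,0]
}}

```text
clock: 1.43
position: [0.4753, -0.0241, 0.1249]
tool_rot: [0.0, 1.0, 0.017, 0.0]
force: [0.3, -0.7, -0.1]
finger_gap: 0.0436
```

>>> {"fn": "servo_tool", "kwargs": {
  "linear": [
    [0,0,0],
    [0,0,0],
    [0,0,0]
  ],
  "dr": [
    [0,0,0],
    [0,0,0],
    [0,0,0]
  ],
  "fingers": [0,0,0]
}}

```text
clock: 1.68
position: [0.4749, -0.0266, 0.1253]
tool_rot: [0.0, 1.0, 0.017, -0.001]
force: [-0.9, -0.1, -0.6]
finger_gap: 0.0437
```

>>> {"fn": "servo_tool", "kwargs": {
  "linear": [
    [-0.002,0.001,-0.04],
    [0,0,-0.04],
    [0,0,-0.04],
    [0,0,-0.04],
    [0,0,-0.03],
    [0,0,-0.0146],
    [0,0,-0.01],
    [0,0,0]
  ],
  "dr": [
    [0,0,0],
    [0,0,0],
    [0,0,0],
    [0,0,0],
    [0,0,0],
    [0,0,0],
    [0,0,0],
    [0,0,0]
  ],
  "fingers": [0,0,0,0,0,0,0,0]
}}

```text
clock: 2.35
position: [0.4739, -0.0266, 0.018]
tool_rot: [0.0, 1.0, 0.016, -0.0]
force: [-0.7, 0.2, -0.8]
finger_gap: 0.0433
```

>>> {"fn": "servo_tool", "kwargs": {
  "linear": [
    [0,0,0],
    [0,0,0],
    [0,0,0],
    [0,0,0],
    [0,0,0],
    [0,0,0],
    [0,0,0],
    [0,0,0]
  ],
  "dr": [
    [0,0,0],
    [0,0,0],
    [0,0,0],
    [0,0,0],
    [0,0,0],
    [0,0,0],
    [0,0,0],
    [0,0,0]
  ],
  "fingers": [-0.5,-1,-1,-1,-1,-1,-1,-1],
  "grip_force": 15
}}

```text
clock: 3.02
position: [0.4745, -0.0255, 0.0185]
tool_rot: [0.0, 1.0, 0.017, 0.0]
force: [-1.1, -0.9, 2.6]
finger_gap: 0.0101
```

>>> {"fn": "servo_tool", "kwargs": {
  "linear": [
    [0,0,0.01],
    [0,0,0.03],
    [0,0,0.05],
    [0,0,0.06],
    [0.02,0.05,0.04],
    [0.02,0.06,0.01],
    [0.02,0.06,0],
    [0.02,0.06,0]
  ],
  "dr": [
    [0,0,0],
    [0,0,0],
    [0,0,0],
    [0,0,0],
    [0,0,0.04],
    [0,0,0.04],
    [0,0,0.04],
    [0,0,0.048]
  ],
  "fingers": [-1,-1,-1,-1,-1,-1,-1,-1]
}}

```text
clock: 3.68
position: [0.5151, 0.0903, 0.1195]
tool_rot: [0.0, 0.997, 0.083, 0.001]
force: [0.5, 0.4, -0.7]
finger_gap: 0.0099
```

>>> {"fn": "servo_tool", "kwargs": {
  "linear": [
    [0.02,0.06,0],
    [0.018,0.05,0],
    [0,0,0],
    [0,0,0]
  ],
  "dr": [
    [0,0,0],
    [0,0,0],
    [0,0,0],
    [0,0,0]
  ],
  "fingers": [-1,-1,-1,-1]
}}

```text
clock: 4.02
position: [0.5329, 0.1464, 0.1182]
tool_rot: [-0.0, 0.996, 0.085, -0.0]
force: [-0.1, 0.1, -1.4]
finger_gap: 0.0098
```

```bash
python3 - <<'E'
from h import *
print(arm.get_obs()['position'],arm.get_obs()['tool_rot'],arm.get_obs()['force'])
s=snap('scene','s2');t=snap('top','t2')
a=cv2.resize(s['frame'][210:320,330:430],None,fx=4,fy=4,interpolation=2)
b=cv2.resize(t['frame'][160:270,225:325],None,fx=4,fy=4,interpolation=2)
cv2.imwrite('pics/c2.png',np.hstack([a,b])[:,:,::-1])
E
```

```text
[0.53287112 0.14644731 0.11820449] [-4.81396943e-04  9.96393484e-01  8.48507298e-02 -3.82539152e-04] [-0.06114762  0.14408024 -1.44570882]
```

View pics/c2.png

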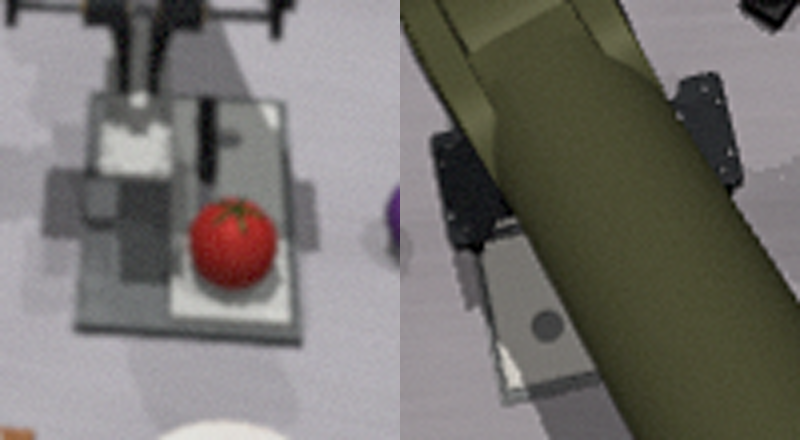

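The ruler is held level over the ledge, white at left-panel (135,150), with tomato and handle clear. Lowering it.

>>> {"fn": "servo_tool", "kwargs": {
  "linear": [
    [0,0,-0.04],
    [0,0,-0.04],
    [0,0,-0.04],
    [0,0,-0.03],
    [0,0,-0.02],
    [0,0,-0.01],
    [0,0,-0.004],
    [0,0,0]
  ],
  "dr": [
    [0,0,0],
    [0,0,0],
    [0,0,0],
    [0,0,0],
    [0,0,0],
    [0,0,0],
    [0,0,0],
    [0,0,0]
  ],
  "fingers": [-1,-1,-1,-1,-1,-1,-1,-1]
}}

```text
clock: 4.78
position: [0.5335, 0.144, 0.0265]
tool_rot: [0.0, 0.997, 0.083, 0.0]
force: [-0.2, 1.2, -1.0]
finger_gap: 0.0098
```

>>> {"fn": "servo_tool", "kwargs": {
  "linear": [
    [0,0,0],
    [0,0,0]
  ],
  "dr": [
    [0,0,0],
    [0,0,0]
  ],
  "fingers": [-1,-1]
}}

```text
clock: 4.95
position: [0.5341, 0.1446, 0.0273]
tool_rot: [0.0, 0.997, 0.083, 0.001]
force: [0.1, 1.4, 0.3]
finger_gap: 0.0099
```

>>> {"fn": "servo_tool", "kwargs": {
  "linear": [
    [0,0,-0.004],
    [-0.0003,0.002,0],
    [-0.0003,0.002,0],
    [-0.0003,0.002,0],
    [-0.0003,0.002,0],
    [0,0,0]
  ],
  "dr": [
    [0,0,0],
    [0,0,0],
    [0,0,0],
    [0,0,0],
    [0,0,0],
    [0,0,0]
  ],
  "fingers": [-1,-1,-1,-1,-1,-1]
}}

```text
clock: 5.45
position: [0.5326, 0.1489, 0.0244]
tool_rot: [-0.0, 0.997, 0.083, 0.0]
force: [-0.1, 0.3, -1.4]
finger_gap: 0.0098
```

>>> {"fn": "servo_tool", "kwargs": {
  "linear": [
    [-0.0003,0.002,0],
    [-0.0003,0.002,0],
    [0,0,0],
    [0,0,0]
  ],
  "dr": [
    [0,0,0],
    [0,0,0],
    [0,0,0],
    [0,0,0]
  ],
  "fingers": [-1,-1,-1,-1]
}}

```text
clock: 5.78
position: [0.5324, 0.1506, 0.0243]
tool_rot: [0.0, 0.997, 0.083, -0.0]
force: [-0.2, -0.1, -0.4]
finger_gap: 0.0099
```

>>> {"fn": "servo_tool", "kwargs": {
  "linear": [
    [-0.0003,0.002,0],
    [-0.0003,0.002,0],
    [0,0,0],
    [0,0,0]
  ],
  "dr": [
    [0,0,0],
    [0,0,0],
    [0,0,0],
    [0,0,0]
  ],
  "fingers": [-1,-1,-1,-1]
}}

```text
clock: 6.12
position: [0.532, 0.1526, 0.0243]
tool_rot: [0.0, 0.997, 0.083, -0.0]
force: [0.0, -0.4, -0.4]
finger_gap: 0.0098
```

>>> {"fn": "servo_tool", "kwargs": {
  "linear": [
    [-0.0003,0.002,0],
    [-0.0003,0.002,0],
    [0,0,0]
  ],
  "dr": [
    [0,0,0],
    [0,0,0],
    [0,0,0]
  ],
  "fingers": [-1,-1,-1]
}}

```text
clock: 6.37
position: [0.5319, 0.1535, 0.0243]
tool_rot: [0.001, 0.997, 0.083, -0.0]
force: [0.2, -2.2, 0.4]
finger_gap: 0.0098
```

```bash
python3 - <<'E'
from h import *
F=[]
for i in range(4):
    s=snap('scene','s3');F.append(arm.get_obs()['force'])
print(np.mean(F,0),arm.get_obs()['position'])
t=load('scene0')
a=cv2.resize(s['frame'][220:300,340:410],None,fx=5.6,fy=5.6,interpolation=2)
b=cv2.resize(t['frame'][220:300,340:410],None,fx=5.6,fy=5.6,interpolation=2)
cv2.imwrite('pics/c3.png',np.hstack([a,b])[:,:,::-1])
E
```

```text
[-0.09648038 -4.05206815  0.57378216] [0.53193028 0.15346051 0.024291  ]
```

View pics/c3.png

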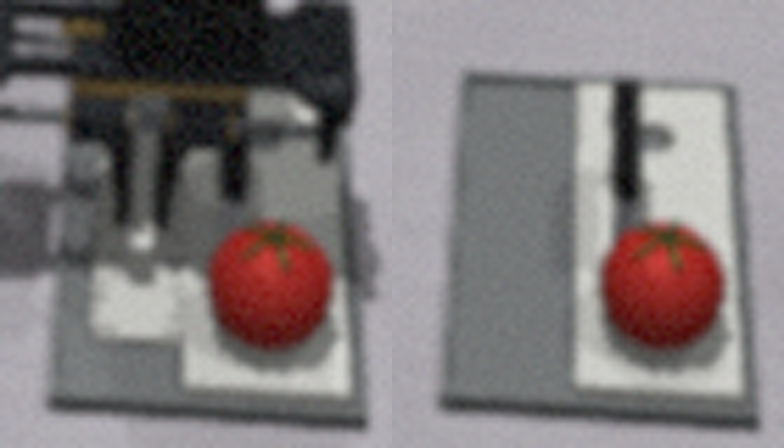

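>>> {"fn": "servo_tool", "kwargs": {
  "linear": [
    [0,0,-0.002],
    [0,0,0],
    [-0.0003,0.002,0],
    [-0.0003,0.002,0],
    [0,0,0],
    [0,0,0],
    [0,0,0]
  ],
  "dr": [
    [0,0,0],
    [0,0,0],
    [0,0,0],
    [0,0,0],
    [0,0,0],
    [0,0,0],
    [0,0,0]
  ],
  "fingers": [-1,-1,-1,-1,-1,-1,-1]
}}

```text
clock: 7.15
position: [0.532, 0.1562, 0.0236]
tool_rot: [0.0, 0.997, 0.083, 0.0]
force: [0.1, -5.0, 4.1]
finger_gap: 0.0099
```

>>> {"fn": "servo_tool", "kwargs": {
  "linear": [
    [0,0,0],
    [0,0,0],
    [0,0,0],
    [0,0,0],
    [0,0,0],
    [0,0,0]
  ],
  "dr": [
    [0,0,0],
    [0,0,0],
    [0,0,0],
    [0,0,0],
    [0,0,0],
    [0,0,0]
  ],
  "fingers": [-0.7,-0.65,-0.6,-0.6,-0.6,-0.6]
}}

```text
clock: 7.65
position: [0.5311, 0.1572, 0.0231]
tool_rot: [-0.0, 0.997, 0.083, -0.0]
force: [-0.5, 0.3, 0.4]
finger_gap: 0.017
```

>>> {"fn": "servo_tool", "kwargs": {
  "linear": [
    [0,0,0.01],
    [0,0,0.02],
    [0,0,0.04],
    [0,0,0.06],
    [0,0,0.06],
    [0,0,0.06],
    [0,0,0.06],
    [0,0,0]
  ],
  "dr": [
    [0,0,0],
    [0,0,0],
    [0,0,0],
    [0,0,0],
    [0,0,0],
    [0,0,0],
    [0,0,0],
    [0,0,0]
  ],
  "fingers": [-0.6,-0.6,-0.6,-0.6,-0.6,-0.6,-0.6,-0.6]
}}

```text
clock: 8.32
position: [0.535, 0.1583, 0.1857]
tool_rot: [-0.0, 0.997, 0.083, 0.006]
force: [0.9, 1.0, -0.3]
finger_gap: 0.0174
```

>>> {"fn": "servo_tool", "kwargs": {
  "linear": [
    [-0.06,-0.05,0.0],
    [-0.06,-0.05,0.0],
    [0,-0.07,0.0],
    [0,-0.07,0.0],
    [0,-0.07,0.0],
    [0,-0.07,0.0],
    [0,-0.07,0],
    [0,0,0]
  ],
  "dr": [
    [0,0,0],
    [0,0,0],
    [0,0,0],
    [0,0,0],
    [0,0,0],
    [0,0,0],
    [0,0,0],
    [0,0,0]
  ],
  "fingers": [-0.6,0,0,0,0,0,0,0]
}}

```text
clock: 8.98
position: [0.4708, -0.0766, 0.1786]
tool_rot: [0.002, 0.997, 0.078, 0.0]
force: [0.4, -0.1, -0.5]
finger_gap: 0.0428
```

```bash
python3 - <<'E'
from h import *
print(arm.get_obs()['position'])
s=snap('scene','s4');t=snap('top','t4')
a=cv2.resize(s['frame'][225:305,340:410],None,fx=5.6,fy=5.6,interpolation=2)
b=cv2.resize(t['frame'][170:270,225:312],None,fx=4.48,fy=4.48,interpolation=2)
cv2.imwrite('pics/c4.png',np.hstack([a,b[:448]])[:,:,::-1])
E
```

```text
[ 0.4707847  -0.07658064  0.1786409 ]
```

View pics/c4.png

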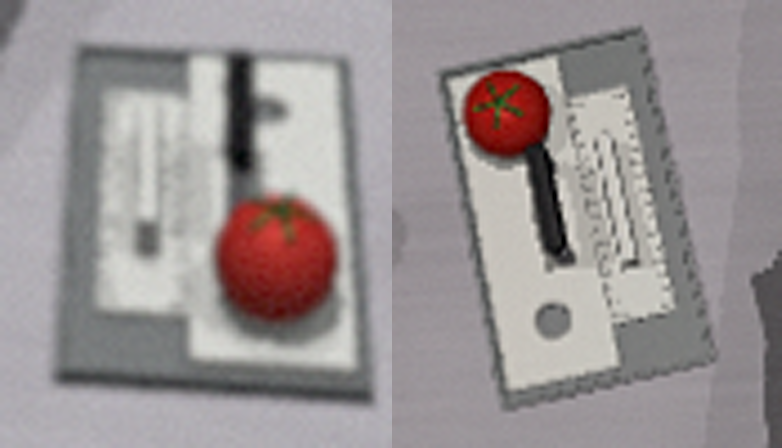

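```bash
cat > m2.py <<'E'
from h import *
from scipy.optimize import least_squares
T=lambda p:(np.array(p,float)+.5)/4.48-.5+[225,170]
S=lambda p:(np.array(p,float)+.5)/5.6-.5+[340,225]
t=load('top0');t=load('t4');s=load('s4')
def fit(tp,bt,sp,bs,n):
    bt=np.array(bt);bs=np.array(bs)
    def W(b,x):
        R=np.array([[np.cos(x[2]),-np.sin(x[2])],[np.sin(x[2]),np.cos(x[2])]]); return np.c_[b[:,:2]@R.T+x[:2],b[:,2]]
    f=lambda x:np.r_[(proj(t,W(bt,x))-T(tp)).ravel(),(proj(s,W(bs,x))-S(sp)).ravel()]
    r=least_squares(f,[.52,.2,.16],loss='soft_l1');print(n,np.round(r.x[:2]*1000,1),np.degrees(r.x[2]).round(2),np.round(r.fun.reshape(-1,2),1).tolist());return r.x
c=lambda lx,y0,y1,z:[(lx,y1,z),(lx,y0,z),(-lx,y0,z),(-lx,y1,z)]
L=c(.12,-.082,.064,.01); Ls=[(.12,.064,0),(.12,-.082,0),(-.12,-.082,.01),(-.12,.064,.01)]
x=fit([(49,74),(253,28),(326,360),(110,408)],L,[(372,402),(55,380),(80,46),(349,50)],Ls,'tray')
bl=[(.11,-.02,.013),(-.11,-.02,.013)]
r=fit([(178,108),(237,88),(283,310),(222,322)],c(.08,-.022,.022,.01),[(184,312),(95,310),(103,92),(186,92)],c(.08,-.022,.022,.01),'ruler')
R=lambda a:np.array([[np.cos(a),np.sin(a)],[-np.sin(a),np.cos(a)]])
print('ruler in tray',R(x[2])@(r[:2]-x[:2])*1000,np.degrees(r[2]-x[2]))
P,e=tri(t,T((500-392,110)),s,S((277,258)));print('tomato',P*1000,e*1000,R(x[2])@(P[:2]-x[:2])*1000)
B,e=tri(t,T((558-392,254)),s,S((238,58)));print('bar near',B*1000,e*1000, R(x[2])@(B[:2]-x[:2])*1000)
a=onz(t,T([(560-392,60),(619-392,372)]),.013);print('block edge in tray',[(R(x[2])@(q[:2]-x[:2])*1000).round(1).tolist() for q in a])
E
python3 m2.py
```

```text
tray [524.1 195.1] 9.41 [[-0.7, -0.9], [-0.5, -0.8], [-0.4, -0.0], [0.1, 0.2], [-0.0, -0.6], [-0.4, -0.6], [-0.9, -1.8], [0.3, 0.3]]
ruler [531.1 152.8] 9.43 [[-0.4, -2.3], [0.3, -1.0], [0.8, -0.5], [0.2, 0.1], [0.7, -0.6], [-0.2, -1.3], [0.3, -1.1], [0.6, -0.2]]
ruler in tray [ 5.91281863e-03 -4.27962230e+01] 0.015442724323614635
tomato [593.21744332 227.85417896  40.26329829] 4.570591467942274 [73.53904036 21.04368736]
bar near [487.83921843 189.51049645  68.85683982] 1.3934139556345329 [-36.69134117   0.45069682]
block edge in tray [[106.8, -20.6], [-113.6, -17.0]]
```

Ruler measures x 0.0, y -42.8 mm, 0.0° in the tray frame, so it is flush and midway, and the tomato is seated. Next, the handle, gripped at tray x of about 13.

>>> {"fn": "servo_tool", "kwargs": {
  "linear": [
    [0.0166,0.069,0],
    [0.0166,0.069,0],
    [0.0166,0.069,0],
    [0.0166,0.069,0],
    [0.0166,0.069,0],
    [0.0166,0.069,0],
    [0.0166,0.069,0],
    [0.0166,0.068,0]
  ],
  "dr": [
    [0,0,0],
    [0,0,0],
    [0,0,0],
    [0,0,0],
    [0,0,0],
    [0,0,0],
    [0,0,0],
    [0,0,0]
  ],
  "fingers": [0.3,0.3,0.3,0.3,0.3,0.3,0.3,0.3]
}}

```text
clock: 9.75
position: [0.5371, 0.211, 0.179]
tool_rot: [-0.001, 0.996, 0.084, 0.0]
force: [1.4, 0.6, -0.7]
finger_gap: 0.0563
```

>>> {"fn": "servo_tool", "kwargs": {
  "linear": [
    [0,0,0],
    [0,0,0],
    [0,0,0],
    [0,0,0]
  ],
  "dr": [
    [0,0,0],
    [0,0,0],
    [0,0,0],
    [0,0,0]
  ],
  "fingers": [0.3,0.3,0.3,0.3]
}}

```text
clock: 10.08
position: [0.5376, 0.2062, 0.1783]
tool_rot: [0.0, 0.997, 0.083, -0.0]
force: [0.1, -0.9, 0.1]
finger_gap: 0.0564
```

>>> {"fn": "servo_tool", "kwargs": {
  "linear": [
    [0,-0.014,-0.02],
    [0,0,-0.04],
    [0,0,-0.05],
    [0,0,-0.05],
    [0,0,-0.04],
    [0,0,-0.025],
    [0,0,-0.015],
    [0,0,0]
  ],
  "dr": [
    [0,0,0],
    [0,0,0],
    [0,0,0],
    [0,0,0],
    [0,0,0],
    [0,0,0],
    [0,0,0],
    [0,0,0]
  ],
  "fingers": [0.3,0.3,0.3,0.3,0.3,0.3,0.3,0.3]
}}

```text
clock: 10.75
position: [0.537, 0.1986, 0.0567]
tool_rot: [0.0, 0.997, 0.082, -0.001]
force: [-0.9, -0.9, 1.1]
finger_gap: 0.0566
```

>>> {"fn": "servo_tool", "kwargs": {
  "linear": [
    [0,0,0],
    [0,0,0]
  ],
  "dr": [
    [0,0,0],
    [0,0,0]
  ],
  "fingers": [0,-0.3]
}}

```text
clock: 10.92
position: [0.5389, 0.2002, 0.0596]
tool_rot: [-0.0, 0.997, 0.083, 0.001]
force: [-0.1, 0.4, 0.9]
finger_gap: 0.0494
```

>>> {"fn": "servo_tool", "kwargs": {
  "linear": [
    [0,0,0],
    [0,0,0],
    [0,0,0],
    [0,0,0],
    [0,0,0],
    [0,0,0]
  ],
  "dr": [
    [0,0,0],
    [0,0,0],
    [0,0,0],
    [0,0,0],
    [0,0,0],
    [0,0,0]
  ],
  "fingers": [-0.4,-0.5,-0.55,-0.58,-0.61,-0.63],
  "grip_force": 10
}}

```text
clock: 11.42
position: [0.5379, 0.2, 0.0584]
tool_rot: [0.0, 0.997, 0.083, 0.0]
force: [-0.4, 0.4, -0.5]
finger_gap: 0.0181
```

>>> {"fn": "servo_tool", "kwargs": {
  "linear": [
    [0,0,0],
    [0,0,0],
    [0,0,0],
    [0,0,0],
    [0,0,0],
    [0,0,0]
  ],
  "dr": [
    [0,0,0],
    [0,0,0],
    [0,0,0],
    [0,0,0],
    [0,0,0],
    [0,0,0]
  ],
  "fingers": [-0.66,-0.7,-0.75,-0.8,-0.9,-1]
}}

```text
clock: 11.92
position: [0.5379, 0.1998, 0.0583]
tool_rot: [0.0, 0.997, 0.083, -0.0]
force: [-1.3, -1.1, 1.3]
finger_gap: 0.0141
```

>>> {"fn": "servo_tool", "kwargs": {
  "linear": [
    [0,0,0],
    [0,0,0],
    [0,0,0],
    [0,0,0],
    [0,0,0],
    [0,0,0]
  ],
  "dr": [
    [0,0,0],
    [0,0,0],
    [0,0,0],
    [0,0,0],
    [0,0,0],
    [0,0,0]
  ],
  "fingers": [-1,-1,-1,-1,-1,-1],
  "grip_force": 50
}}

```text
clock: 12.42
position: [0.5379, 0.1998, 0.0583]
tool_rot: [0.0, 0.997, 0.083, -0.0]
force: [-0.7, -2.1, 0.5]
finger_gap: 0.0133
```

>>> {"fn": "servo_tool", "kwargs": {
  "linear": [
    [0,0,0.004],
    [0,0,0.01],
    [0,0,0.018],
    [0,0,0.025],
    [0,0,0.03],
    [0,0,0.03],
    [0,0,0.03],
    [0,0,0.025]
  ],
  "dr": [
    [0,0,0],
    [0,0,0],
    [0,0,0],
    [0,0,0],
    [0,0,0],
    [0,0,0],
    [0,0,0],
    [0,0,0]
  ],
  "fingers": [-1,-1,-1,-1,-1,-1,-1,-1]
}}

```text
clock: 13.08
position: [0.5382, 0.2006, 0.1465]
tool_rot: [-0.0, 0.997, 0.083, 0.001]
force: [0.7, -0.6, -5.5]
finger_gap: 0.013
```

>>> {"fn": "servo_tool", "kwargs": {
  "linear": [
    [0,0,0.018],
    [0,0,0.01],
    [0,0,0.006],
    [0,0,0],
    [0,0,0],
    [0,0,0]
  ],
  "dr": [
    [0,0,0],
    [0,0,0],
    [0,0,0],
    [0,0,0],
    [0,0,0],
    [0,0,0]
  ],
  "fingers": [-1,-1,-1,-1,-1,-1]
}}

```text
clock: 13.58
position: [0.5373, 0.1997, 0.1604]
tool_rot: [0.0, 0.997, 0.083, -0.001]
force: [0.0, -0.0, -5.4]
finger_gap: 0.0136
```

```bash
python3 - <<'E'
from h import *
s=snap('scene','s5');o=arm.get_obs()
print(o['position'],o['tool_rot'],o['force'],o['wrist_torque'],o['finger_gap'])
crop(s,330,150,110,130,4,'pics/c5.png')
E
```

```text
[0.53736276 0.19973306 0.16039823] [ 1.22928095e-04  9.96547214e-01  8.30238158e-02 -8.25156428e-04] [ 0.59592868 -1.12996197 -5.43206886] [ 0.04167885 -0.00729188 -0.01422283] 0.01355911574206279
```

View pics/c5.png

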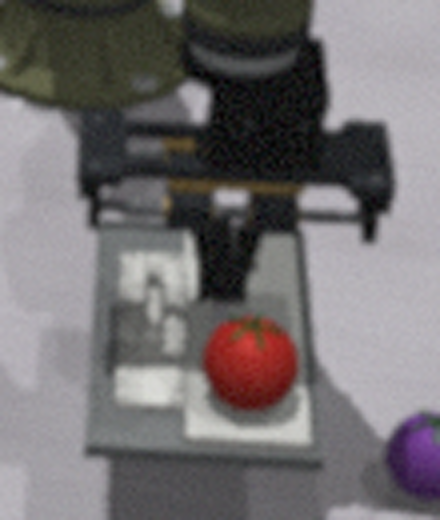

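Tray lifted level and balanced, tomato in its pocket at (250,362), ruler in place. Carrying it to the board.

>>> {"fn": "servo_tool", "kwargs": {
  "linear": [
    [0,-0.008,0.004],
    [-0.001,-0.016,0.004],
    [-0.002,-0.024,0.004],
    [-0.003,-0.032,0.004],
    [-0.003,-0.04,0],
    [-0.003,-0.04,0],
    [-0.003,-0.04,0],
    [-0.003,-0.04,0]
  ],
  "dr": [
    [0,0,0],
    [0,0,0],
    [0,0,0],
    [0,0,-0.003],
    [0,0,-0.003],
    [0,0,-0.003],
    [0,0,-0.003],
    [0,0,-0.003]
  ],
  "fingers": [-1,-1,-1,-1,-1,-1,-1,-1]
}}

```text
clock: 14.3
position: [0.5286, 0.0781, 0.1694]
tool_rot: [0.0, 0.997, 0.077, -0.0]
force: [0.7, -0.4, -5.5]
finger_gap: 0.0137
```

>>> {"fn": "servo_tool", "kwargs": {
  "linear": [
    [-0.003,-0.04,0],
    [-0.003,-0.04,0],
    [-0.003,-0.04,0],
    [-0.003,-0.04,0],
    [-0.003,-0.04,0],
    [-0.003,-0.04,0],
    [-0.003,-0.04,0],
    [-0.003,-0.04,0]
  ],
  "dr": [
    [0,0,-0.003],
    [0,0,-0.003],
    [0,0,-0.003],
    [0,0,-0.003],
    [0,0,-0.003],
    [0,0,-0.003],
    [0,0,-0.003],
    [0,0,-0.003]
  ],
  "fingers": [-1,-1,-1,-1,-1,-1,-1,-1]
}}

```text
clock: 14.97
position: [0.5164, -0.0818, 0.1695]
tool_rot: [0.0, 0.998, 0.067, -0.0]
force: [0.3, -0.4, -6.1]
finger_gap: 0.0133
```

>>> {"fn": "servo_tool", "kwargs": {
  "linear": [
    [-0.003,-0.04,0],
    [-0.003,-0.04,0],
    [-0.003,-0.04,0],
    [-0.003,-0.04,0],
    [-0.003,-0.032,0],
    [-0.002,-0.024,0],
    [-0.001,-0.016,0],
    [0,-0.008,0]
  ],
  "dr": [
    [0,0,-0.003],
    [0,0,-0.003],
    [0,0,0],
    [0,0,0],
    [0,0,0],
    [0,0,0],
    [0,0,0],
    [0,0,0]
  ],
  "fingers": [-1,-1,-1,-1,-1,-1,-1,-1]
}}

```text
clock: 15.63
position: [0.5074, -0.2015, 0.1692]
tool_rot: [0.0, 0.998, 0.065, -0.0]
force: [-0.1, 0.3, -5.4]
finger_gap: 0.0134
```

>>> {"fn": "servo_tool", "kwargs": {
  "linear": [
    [0,0,0],
    [0,0,0],
    [0,0,0],
    [0,0,0]
  ],
  "dr": [
    [0,0,0],
    [0,0,0],
    [0,0,0],
    [0,0,0]
  ],
  "fingers": [-1,-1,-1,-1]
}}

```text
clock: 15.97
position: [0.5082, -0.1987, 0.1693]
tool_rot: [-0.0, 0.998, 0.066, 0.0]
force: [-0.4, -0.2, -4.9]
finger_gap: 0.0137
```

>>> {"fn": "servo_tool", "kwargs": {
  "linear": [
    [-0.001,-0.006,0],
    [-0.001,-0.012,-0.002],
    [-0.002,-0.016,-0.004],
    [-0.002,-0.016,-0.004],
    [-0.002,-0.014,-0.004],
    [-0.001,-0.009,-0.002],
    [-0.0006,-0.006,0],
    [0,0,0]
  ],
  "dr": [
    [0,0,0],
    [0,0,0],
    [0,0,0],
    [0,0,0],
    [0,0,0],
    [0,0,0],
    [0,0,0],
    [0,0,0]
  ],
  "fingers": [-1,-1,-1,-1,-1,-1,-1,-1]
}}

```text
clock: 16.63
position: [0.5027, -0.2407, 0.161]
tool_rot: [0.0, 0.998, 0.065, -0.0]
force: [-0.3, 0.2, -4.9]
finger_gap: 0.0134
```

>>> {"fn": "servo_tool", "kwargs": {
  "linear": [
    [0,0,0],
    [0,0,0],
    [0,0,0],
    [0,0,0],
    [0,0,0],
    [0,0,0]
  ],
  "dr": [
    [0,0,0],
    [0,0,0],
    [0,0,0],
    [0,0,0],
    [0,0,0],
    [0,0,0]
  ],
  "fingers": [-1,-1,-1,-1,-1,-1]
}}

```text
clock: 17.13
position: [0.5032, -0.2393, 0.1613]
tool_rot: [0.0, 0.998, 0.066, 0.0]
force: [0.1, 0.7, -5.8]
finger_gap: 0.0133
```

```bash
python3 - <<'E'
from h import *
s=snap('scene','s6');t=snap('top','t6');o=arm.get_obs()
print(o['clock'],o['position'],o['tool_rot'],o['force'],o['wrist_torque'],o['finger_gap'])
a=cv2.resize(s['frame'][130:280,130:290],None,fx=3.6,fy=3.6,interpolation=2)[:540]
b=cv2.resize(t['frame'][140:290,360:426],None,fx=3.6,fy=3.6,interpolation=2)[:540]
cv2.imwrite('pics/c6.png',np.hstack([a[:, :560],b])[:,:,::-1])
E
```

```text
17.2333 [ 0.50312711 -0.2394161   0.16133731] [6.02987599e-05 9.97855044e-01 6.54622543e-02 1.11489022e-05] [-0.14367296 -0.13401786 -4.8236563 ] [ 0.04623645 -0.00264824  0.01036853] 0.013550987457098792
```

View pics/c6.png

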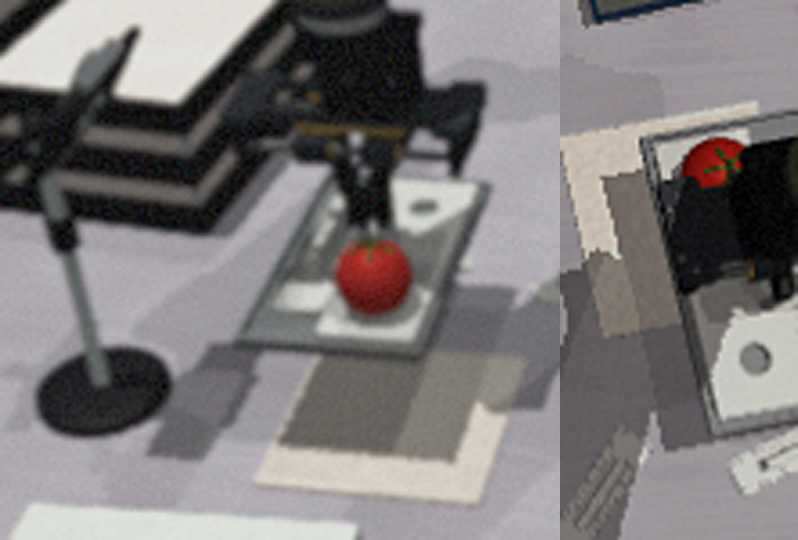

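```bash
python3 - <<'E'
from h import *
s=load('s6');t=load('t6')
S=lambda p:(np.array(p,float)+.5)/3.6-.5+[130,130]
Tt=lambda p:(np.array(p,float)-[560,0]+.5)/3.6-.5+[360,140]
bm=np.array([.5569,-.2132]);a=np.radians(7.47);R=np.array([[np.cos(a),-np.sin(a)],[np.sin(a),np.cos(a)]])
for n,p in(('scene',onz(s,S([(374,277)]),.1435)),('top',onz(t,Tt([(722,177)]),.1435))): print(n,p[0]*1000,'board frame',(R.T@(p[0,:2]-bm)*1000).round(1))
print('tri',[np.round(v*1000,1) for v in tri(s,S([(374,277)]),t,Tt([(722,177)]))])
o=np.array([.5032,-.2395])-R@[.0137,0]; z0=.103
W=lambda P:np.array([[*(R@p[:2]+o),p[2]+z0] for p in P])
k=7; x0,y0,w,h=192,178,80,54
im=cv2.resize(s['frame'][y0:y0+h,x0:x0+w,::-1],None,fx=k,fy=k,interpolation=2); ov=im.copy()
def poly(P,c): cv2.polylines(ov,[np.int32(((proj(s,W(P))-[x0,y0]+.5)*k-.5)*8)],True,c,1,cv2.LINE_AA,3)
poly([(.08,-.02,.01),(.08,-.064,.01),(-.08,-.064,.01),(-.08,-.02,.01)],(0,255,0))
poly([(.11,-.02,.013),(-.11,-.02,.013),(-.11,.056,.013),(.11,.056,.013)],(255,0,0))
poly([(.12,.064,.01),(.12,-.082,.01),(-.12,-.082,.01),(-.12,.064,.01)],(0,255,255))
cv2.imwrite('pics/c7.png',cv2.resize(np.vstack([im,ov]),None,fx=.78,fy=.78))
E
```

```text
scene [ 560.98801932 -214.65916475  143.5       ] board frame [ 3.9 -2. ]
top [ 554.92695818 -216.56027864  143.5       ] board frame [-2.4 -3.1]
tri [array([ 555.9, -217.5,  139.4]), np.float64(0.2)]
```

View pics/c7.png

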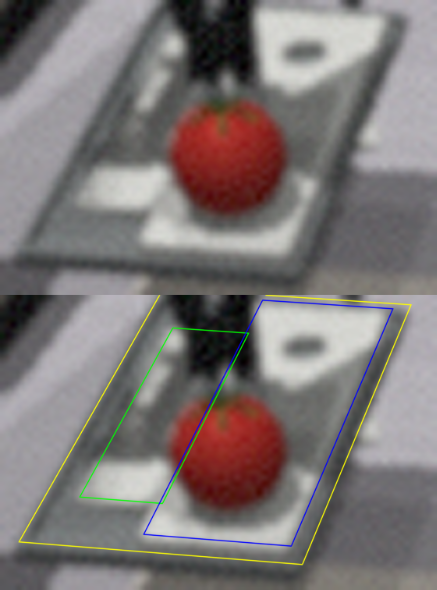

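Predicted outlines of tray, block and flush ruler fit the picture within about a pixel. The tomato is within about 4 mm of the board's middle, so I'm handing in.

```bash
python3 -c "
from workcell import arm
o=arm.get_obs();print(o['clock'],o['position'],abs(o['qvel']).max(),o['finger_gap']);print(arm.finish_job())"
```

```text
17.2333 [ 0.50312711 -0.2394161   0.16133731] 0.0008662401044335476 0.013550987457098792
the job is handed in; nothing more can be done
None
```

The 160 x 44 mm ruler is lying on the tray's ledge, and the arm is holding the tray still over the board for the picture. I handed the job in at 17.2 s, with 64 s allowed.

- **Ruler:** after I let go, it measured x 0.0 and y −42.8 mm in the tray's frame, at 0.0° to the tray. That is flush with the block and midway along it. With the tray over the board, the predicted outlines of tray, block and ruler still fit the picture within about a pixel.
- **Tray:** its underside is at about 103 mm, which is 100 mm above the board. It hangs level and balanced, with a wrist moment of about 0.05 N m and joint speeds near zero. The ruler's side faces the phone, and the yaw matches the board's measured 7.5° within about 0.1°.
- **Tomato:** it is seated in its pocket, within about 4 mm of the board's middle.

Two checks disagreed slightly. The cameras and the arm differed by about 2–4 mm on where the tray stood in y. The two views put the tomato 6 mm apart in x, because in the top view it was partly hidden behind the gripper. Both seemed close enough, so I made no correction. I did not re-measure the other things on the counter, but the route stayed clear of them and the force readings showed no unexpected contact.

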